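Slide the locked sample carriage under the reader head

TASK

The sample reader's carriage is locked on its rail. Press its lock button down and, keeping the button down the whole way, slide the carriage under the reader head until it is fully home against the end stop; only there let the button come back up so that the carriage is locked again, and move clear. Only touch and push, and leave the other things on the bench where they stand.

Things in the scene. Friction and masses are not known exactly. Their poses are not given: they have to be found in the camera images.
- reader: Sample reader, fixed to the bench: white base plate 110 x 430 x 8 mm with an aluminium rail along it. Origin: centre of its underside, on the bench. Its y axis runs along the rail towards the end stop, x across the rail, z up.
- head (a point): Centre of the top of the white reader head, a flat bridge over the rail, 140 mm (x) by 85 mm (y), top 110 mm and underside 90 mm above the bench, on two posts outside the rail. Axes as the reader's.
- carriage (a joint): Slide of the carriage along the reader's +y, in m: 0 at the end away from the head, 0.150 hard against the end stop; starts between 0 and 0.05. Unlocked it slides with 2 to 3 N; locked, it is caught in a toothed rack (10 mm pitch, up to 4 mm of play each way). It cannot leave the rail.
- block_face (a point): The carriage is an aluminium slab 96 mm wide, 220 mm long: the rear 70 mm is a low deck (top 45 mm above the bench) holding the lock button, the front 150 mm a raised block (top 70 mm) with a flat glass dish fixed on it (top 77 mm). This point: middle of the block's upright rear face, 35 mm from the button's centre towards the stop. Axes as the reader's.
- lock_button (a joint): Travel of the lock button, in m: 0 up (carriage locked), 0.006 fully down; unlocked from about 0.0035. A spring pushes it up: it yields from 2.7 N, is fully down at 5.4 N, and comes up by itself when let go (into the nearest gap of the rack; at the stop there is one).
- button_top (a point): Centre of the top of the lock button, a flat round steel cap 40 mm across, 57 mm above the bench when up, 51 mm when fully down (still 6 mm above the deck). It rides with the carriage; a finger pressing it can carry it along by friction or by pushing on the block's rear face. Axes as the reader's.
- stop_face (a point): Middle of the face of the end stop, a black block 96 mm wide under the head, top 50 mm above the bench. This point is 45 mm above the bench. Axes as the reader's.
- carriage_nose (a point): Middle of the carriage's leading face, 45 mm above the bench; it meets the stop face when home. Axes as the reader's.
- jar: Bystander, loose: brown glass jar with lid, 58 mm across, 75 mm tall. Origin: centre of its underside.
- dishes: Bystander, loose: low round stack of clear dishes, 90 mm across, 30 mm tall. Origin: centre of its underside.
- beaker: Bystander, loose: open glass beaker, 68 mm across, 85 mm tall. Origin: centre of its underside.
- weight: Bystander, loose: brass calibration weight, 30 mm across, 44 mm tall. Origin: centre of its underside.
- tube_rack: Bystander, loose: white rack with six tubes, 60 x 90 mm, 72 mm tall. Origin: centre of its underside.
- wash_bottle: Bystander, loose: white bottle, 64 mm across, 160 mm tall. Origin: centre of its underside.
- spatula: Bystander, loose: steel lab spoon with a wooden handle lying flat, 160 mm long. Origin: mid-length, underside.

How it is judged:
On the way, in this order (a step that is already met when the one before it is completed fails the run):
1. the lock button is pressed down while the carriage is still where it stood (value of joint lock_button above 0.004 m and value of joint carriage below 0.07 m), for 0.1 s.
2. the carriage is home against the end stop with the button still down (value of joint lock_button above 0.003 m and value of joint carriage above 0.147 m), for 0.1 s.
At the end, for the whole second after the job is handed in: the carriage is within 3 mm of the end stop, the lock button is up again (within 1 mm), and every bystander is within 20 mm of where it stood (value of joint carriage above 0.147 m and value of joint lock_button below 0.001 m and distance of each of jar, dishes, beaker, weight, tube_rack, wash_bottle, spatula from where it was at the start of the episode below 0.02 m); the robot touches nothing.
It fails at once if the lock button is let up on the way, before the carriage is home (value of joint lock_button below 0.001 m and value of joint carriage between 0.062 and 0.145 m).
It fails at once if a bystander is lifted, carried or shoved by more than 20 mm (distance of any of jar, dishes, beaker, weight, tube_rack, wash_bottle, spatula from where it was at the start of the episode above 0.02 m).
It also fails if it takes over 37 s, if anything falls off the work surface, if the arm or the gripper's body presses on something with over 40 N, if the wrist force passes 120 N, or if a joint passes its speed limit or range.

ROBOT

A 6-joint arm with a two-finger parallel gripper is mounted at the origin on the work surface. World frame = base frame: x ahead of the robot, y to its left, z up, the work surface at z = 0. Lengths are in m, angles in rad, forces in N, time in s.
With the tool pointing down it reaches from about 0.275 to 0.975 m from the base axis. Payload 8.4 kg.
Tool frame: the origin (TCP) lies at the very end of the fingers, on their centre line; the grasp point (between the pads) lies 19 mm behind it (bot.hold_point_z is the distance from the TCP to the grasp point, in m); z points along the fingers, y is the line along which they close (so a half turn about z gives the same grasp; the last joint's range is limited). The gripper opens to 92 mm and grips with 3 to 60 N. Pads are 20 mm wide; open, the fingers measure 128 mm over their backs; the gripper's body (75 mm by 189 mm) begins 69 mm behind the grasp point.
Start: joints at [-1.267, 0.353, 1.633, -0, 1.155, -0.002], TCP at [0.188, -0.596, 0.215] pointing down, gripper open.
Joint ranges: [-2.63, 2.63], [-0.92, 2.1], [0.06, 2.66], [-1.3, 4.44], [0, 2.69], [-3.02, 3.02]. Speed limits (rad/s): [2.22, 2.22, 2.79, 3.14, 3.14, 3.14].

INTERFACE

Orientations are given as a unit quaternion [x, y, z, w].
In Python, from station import bot gives the robot as it stands. The module is installed in compiled form; this text tells all that it offers.
- The arm moves only by the tool play_rows, never from a script. Its argument "steps" is a list of rows, each a list of 6 numbers: the shift along the tool's x, y, z in units of 25 mm (1.0 is 25 mm), then the turn, a rotation vector about the tool's x, y, z in units of 5 degrees (1.0 is 5 degrees). A call has 1 to 20 rows; each row shifts and turns the commanded pose from where the row before left it, along the tool's axes as they then stand; what a row does not reach is not made up. A row lasts 1/10 s, in which the tool goes at most 50 mm and 8.59 degrees, less where a joint would pass 70% of its speed; a pose out of reach is approached as far as the arm can. A call with a number of a shift or a turn outside -1 to 1 is refused whole. A call with a gripper value outside its range is refused whole. "fingers" is the closure, from 0 (fully open) to 1 (shut), set as the call begins (left out, the last holds). The fingers move at their own pace and stop on an object; "squeeze" is the grip in N (left out, the last holds). Time passes only in rows, so rows that do not move let the fingers close. It gives the time, the measured TCP pose, the force, the opening and the grip force at its end, in the units of the state.
- bot.sense(): the state, without advancing time (a new reading comes with each control period).
- bot.capture(name): name is "scene" or "top"; returns (picture, depth): 384x512x3 uint8, red, green, blue; 384x512 float32, m along the optical axis (not along the pixel's ray), 0 where there is no reading.
- bot.camera_info(name): a dict with "fov_y" (degrees; the focal length in pixels is half the picture's height over the tangent of half this angle, whatever the lens; pixels are square), "cx", "cy" (the principal point, pixels), "R" (3x3) and "t" (3): a world point X has camera coordinates R X + t. Camera axes: x right, y down, z forward; pixel columns grow to the right and rows downward; lengths in m; the calibration is good to about 2 mm. A picture is of the moment at which its call begins. camera_info takes no time and is no camera call.
- bot.hand_in(): hands the job in; it is judged then, once.
The state is a dict: "time": time; "q": joint angles; "qvel": joint speeds; "tau": joint torques, N m; "position": TCP position; "ee_rot": TCP orientation; "ft_force": force on the tool from outside, world axes, zero at the start; "torque": the same for the moment, N m; "grip_width": finger opening in m; "gripper_force": force on a finger pad.
Only numpy, scipy, OpenCV 4.12 (cv2) and the standard library are available. Lean on these libraries where they do the work, as an engineer would, in place of code of your own. Each camera call takes 0.05 s, during which the arm holds its last target. There are 200 camera calls.

## Working session

There is one attempt and no reset: what is moved stays moved. The work goes in short steps, Python scripts to look and compute and a tool call to move; the robot and the scene stay as the last step left them, time stands still between calls to the robot, and variables do not carry over. Pictures are saved under pics/ and viewed, at most 10 in all, crops included, and the job is handed in when it is done.

Besides the shell and the picture viewer there is one more tool, called after "Emit:" as a command line: name --pt "numbers of a row" for each row, then --argument value for the rest. play_rows: Moves the arm, as the interface text tells. Its arguments: {"type":"object","properties":{"steps":{"type":"array","items":{"type":"array","items":{"type":"number"}}},"fingers":{"type":"number"},"squeeze":{"type":"number"}},"required":["steps"]}

```bash
mkdir -p pics
cat > h.py <<'E'
from station import bot
import numpy as np, cv2
def shot(n,f):
    p,d=bot.capture(n); cv2.imwrite(f'pics/{f}.png',p[:,:,::-1]); np.save(f'{f}.npy',d); return p,d
def K(n):
    c=bot.camera_info(n); return 192/np.tan(np.radians(c['fov_y'])/2),c
def world(n,u,v,z):
    f,c=K(n); R=np.array(c['R']);t=np.array(c['t'])
    o=-R.T@t; r=R.T@np.array([(u-c['cx'])/f,(v-c['cy'])/f,1]); return o+r*(z-o[2])/r[2]
def cloud(n,d):
    f,c=K(n); R=np.array(c['R']);t=np.array(c['t']); v,u=np.mgrid[:384,:512]
    X=np.stack([(u-c['cx'])/f*d,(v-c['cy'])/f*d,d],-1); return (X-t)@R
E
python3 - <<'E'
from h import *
for n in('scene','top'):
    p,d=shot(n,n+'0'); f,c=K(n); print(n,f,c['cx'],c['cy'],-np.array(c['R']).T@np.array(c['t']))
    print(np.array(c['R']).round(3))
E
```

```text
scene 401.5300610295021 251.08449866199905 188.11803828045709 [ 0.81221322 -0.32124816  0.7030725 ]
[[ 0.89   0.457 -0.004]
 [ 0.34  -0.668 -0.662]
 [-0.305  0.588 -0.749]]
top 390.75529958283244 264.2903377013971 191.34411166497398 [0.46325109 0.14000492 0.9053157 ]
[[-0.006 -1.     0.   ]
 [-0.992  0.006 -0.13 ]
 [ 0.13  -0.001 -0.992]]
```

View pics/top0.png

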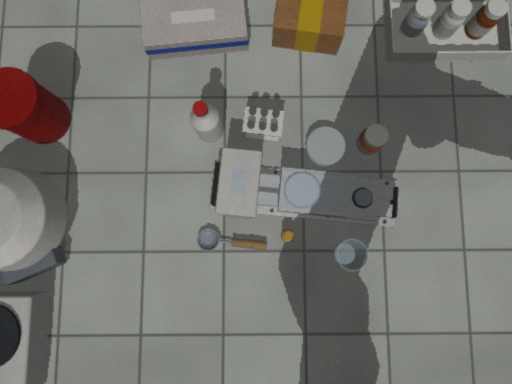

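View pics/scene0.png

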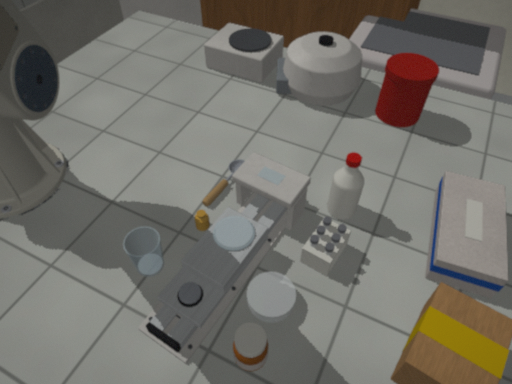

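The top view shows the head near (239,182), the dish near (301,190) and the black button near (363,198). The rail runs to the left in the image, towards world +y. The beaker is at (351,255), the jar at (373,140), the dishes at (326,146) and the weight at (287,236).

Run:
```python
from h import *
for n in('top','scene'):
    d=np.load(n+'0.npy'); W=cloud(n,d); z=W[...,2]
    roi=(W[...,0]>.25)&(W[...,0]<.65)&(W[...,1]>-.25)&(W[...,1]<.35)&(d>0)
    for nm,a,b in(('head',.103,.117),('block',.064,.0735),('button',.053,.0605),('deck',.040,.049)):
        m=(roi&(z>a)&(z<b)).astype(np.uint8)
        k,l,s,c=cv2.connectedComponentsWithStats(m,connectivity=4)
        for i in np.argsort(-s[1:,4])[:3]+1:
            if s[i,4]<60: continue
            P=W[l==i]; r=cv2.minAreaRect((P[:,:2]*1000).astype(np.float32))
            print(n,nm,s[i],c[i].round(1),np.round(r[0],1),np.round(r[1],1),round(r[2],1),P[:,2].mean().round(4))
p=cv2.imread('pics/top0.png')[110:290,180:430]
cv2.imwrite('pics/crop.png',cv2.resize(p,None,fx=3.2,fy=3.2,interpolation=cv2.INTER_CUBIC))
```

```text
top head [ 215  152   48   65 2588] [238.5 183.7] [586.6 192.7] [ 85.3 135.3] 84.1 0.1092
top block [ 278  167   73   50 2138] [319.1 192.4] [572.   31.4] [150.   96.4] 84.0 0.0693
top button [355 189  18  18 244] [363.3 197.1] [560.4 -77.7] [38.1 38.1] 45.2 0.056
top deck [346 176  33  45 987] [363.  198.2] [560.4 -79.1] [67.4 96.1] 84.0 0.0442
top deck [284 231   9   9  62] [288.1 235. ] [479.1  87.6] [17.8 17.5] 90.0 0.0434
scene head [ 232  153   72   52 2002] [268.7 177.3] [588.  190.8] [ 86.3 130.3] 84.6 0.1105
scene block [ 181  207   88   81 2504] [221.1 252.7] [575.6  30.4] [151.5  96.9] 83.9 0.0705
scene block [127 231  32  21 126] [140.1 237.2] [426.3 -33.6] [59.5 29.8] 54.2 0.0689
scene block [132 244  30  19  85] [148.4 257. ] [461.2 -55.5] [57.9 18.6] 59.7 0.0688
scene button [179 282  23  22 387] [189.7 292.7] [564.8 -79.1] [38.2 39.2] 33.4 0.0575
scene button [184 266  48  25  96] [209.3 279.7] [573.6 -43.7] [93.  21.5] 8.3 0.0567
scene button [129 236  29  18  84] [141.3 240.9] [425.1 -33.8] [55.4 21.7] 56.6 0.0571
scene deck [ 158  267   72   60 1693] [191.7 297.2] [564.9 -71.8] [85.7 96.9] 84.4 0.0456
scene deck [235 236  33  44  90] [250.7 258. ] [624.6  41.5] [112.2   1.7] 84.1 0.0443
scene deck [132 239  26  16  87] [143.4 244.1] [424.8 -31.8] [50.5 17.7] 53.9 0.0444
```

View pics/crop.png

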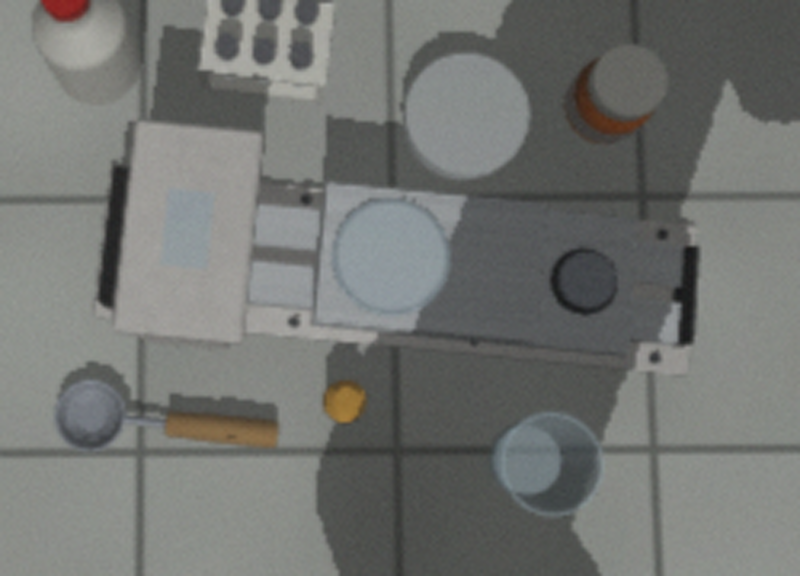

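The crop shows the button at crop (584,280), the deck to its right, and the rail pointing at about 84° in the world. The depth fits agree: the button is at about (0.5625, -0.078) and the block's rear face at about (0.566, -0.044).

```bash
cat >> h.py <<'E'
from scipy.spatial.transform import Rotation as Ro
u=np.array([.1045,.9945,0]); B=np.array([.5625,-.0785,0])
def togo(target,sgn=1):
    s=bot.sense(); R=Ro.from_quat(s['ee_rot']); M=R.as_matrix()
    T=np.stack([np.cross(sgn*u,[0,0,-1]),sgn*u,[0,0,-1]],1)
    print('t',s['time'],'pos',np.round(s['position'],4),'F',np.round(s['ft_force'],2),'w',s['grip_width'])
    print('toolaxes\n',M.round(3))
    print('shift units now-axes',(M.T@(target-s['position'])/.025).round(2),'in goal axes',(T.T@(target-s['position'])/.025).round(3))
    print('turn units',((R.inv()*Ro.from_matrix(T)).as_rotvec(degrees=True)/5).round(2), 'q',np.round(s['q'],2))
E
python3 - <<'E'
from h import *
t=B+.012*u+[0,0,.09]
togo(t); togo(t,-1)
E
```

```text
t 0.1 pos [ 0.188  -0.5956  0.2139] F [0.54 1.1  0.38] w 0.09184057044248307
toolaxes
 [[ 0.954  0.301 -0.   ]
 [ 0.301 -0.954  0.001]
 [ 0.    -0.001 -1.   ]]
shift units now-axes [ 20.7  -15.65   4.98] in goal axes [-12.735  22.615   4.958]
turn units [-0.00e+00 -2.00e-02 -3.13e+01] q [-1.27  0.35  1.63  0.    1.16 -0.  ]
t 0.1 pos [ 0.188  -0.5956  0.2139] F [0.54 1.1  0.38] w 0.09184057044248307
toolaxes
 [[ 0.954  0.301 -0.   ]
 [ 0.301 -0.954  0.001]
 [ 0.    -0.001 -1.   ]]
shift units now-axes [ 20.7  -15.65   4.98] in goal axes [ 12.735 -22.615   4.958]
turn units [-0.01  0.    4.7 ] q [-1.27  0.35  1.63  0.    1.16 -0.  ]
```

Emit:
play_rows --pt "0 0 0 0 0 0.94" --pt "0 0 0 0 0 0.94" --pt "0 0 0 0 0 0.94" --pt "0 0 0 0 0 0.94" --pt "0 0 0 0 0 0.94" --pt "0.55 -0.98 0 0 0 0" --pt "0.55 -0.98 0 0 0 0" --pt "0.55 -0.98 0 0 0 0" --pt "0.55 -0.98 0 0 0 0" --pt "0.55 -0.98 0 0 0 0" --pt "0.55 -0.98 0 0 0 0" --pt "0.55 -0.98 0 0 0 0" --pt "0.55 -0.98 0 0 0 0" --pt "0.55 -0.98 0 0 0 0" --pt "0.55 -0.98 0 0 0 0" --pt "0.55 -0.98 0 0 0 0" --pt "0.55 -0.98 0 0 0 0" --pt "0.55 -0.98 0 0 0 0" --pt "0.55 -0.98 0 0 0 0" --pt "0.55 -0.98 0 0 0 0" --fingers 1 --squeeze 10

```text
time: 2.1
position: [0.4319, -0.2509, 0.2144]
ee_rot: [0.999, -0.052, -0.0, -0.0]
ft_force: [1.0, -0.3, -0.0]
grip_width: 0.0002
gripper_force: 0.0
```

Emit:
play_rows --pt "0.55 -0.98 0 0 0 0" --pt "0.55 -0.98 0 0 0 0" --pt "0.55 -0.98 0 0 0 0" --pt "0.55 -0.98 0 0 0 0" --pt "0.55 -0.98 0 0 0 0" --pt "0.55 -0.98 0.5 0 0 0" --pt "0.55 -0.98 0.5 0 0 0" --pt "0.55 -0.98 0.5 0 0 0" --pt "0 0 0 0 0 0" --pt "0 0 0 0 0 0" --pt "0 0 0 0 0 0"

```text
time: 3.2
position: [0.561, -0.0691, 0.1773]
ee_rot: [0.999, -0.052, -0.0, 0.0]
ft_force: [-0.3, -0.6, 0.8]
grip_width: 0.0003
gripper_force: 0.0
```

Run:
```python
from h import *
togo(B+.012*u+[0,0,.065],-1)
```

```text
t 3.2 pos [ 0.561  -0.0691  0.1773] F [-0.32 -0.58  0.85] w 0.00031211285592522335
toolaxes
 [[ 0.995 -0.104 -0.   ]
 [-0.104 -0.995 -0.   ]
 [-0.     0.    -1.   ]]
shift units now-axes [ 0.1  -0.12  4.49] in goal axes [ 0.099 -0.114  4.493]
turn units [0. 0. 0.] q [-0.13  0.3   1.8  -0.    1.04  1.55]
```

Emit:
play_rows --pt "0.1 -0.12 0.8 0 0 0" --pt "0 0 0.8 0 0 0" --pt "0 0 0.8 0 0 0" --pt "0 0 0.8 0 0 0" --pt "0 0 0.8 0 0 0" --pt "0 0 0.4 0 0 0" --pt "0 0 0 0 0 0" --pt "0 0 0 0 0 0" --pt "0 0 0 0 0 0"

```text
time: 4.1
position: [0.565, -0.0661, 0.0683]
ee_rot: [0.999, -0.052, 0.001, 0.0]
ft_force: [-0.8, -0.0, 0.4]
grip_width: 0.0005
gripper_force: 0.0
```

Run:
```python
from h import *
p,d=shot('scene','s1')
p=cv2.imread('pics/s1.png')[180:350,120:320]
cv2.imwrite('pics/s1c.png',cv2.resize(p,None,fx=3.5,fy=3.5,interpolation=cv2.INTER_CUBIC))
togo(B+.012*u+[0,0,.051],-1)
```

```text
t 4.15 pos [ 0.5649 -0.066   0.0682] F [-0.19  0.49  0.56] w 0.0005406776896639116
toolaxes
 [[ 0.995 -0.104  0.002]
 [-0.104 -0.995 -0.   ]
 [ 0.002  0.    -1.   ]]
shift units now-axes [-0.05  0.03  0.69] in goal axes [-0.045  0.028  0.688]
turn units [ 0.   -0.02  0.  ] q [-0.12  0.45  1.87  0.    0.82  1.56]
```

View pics/s1c.png

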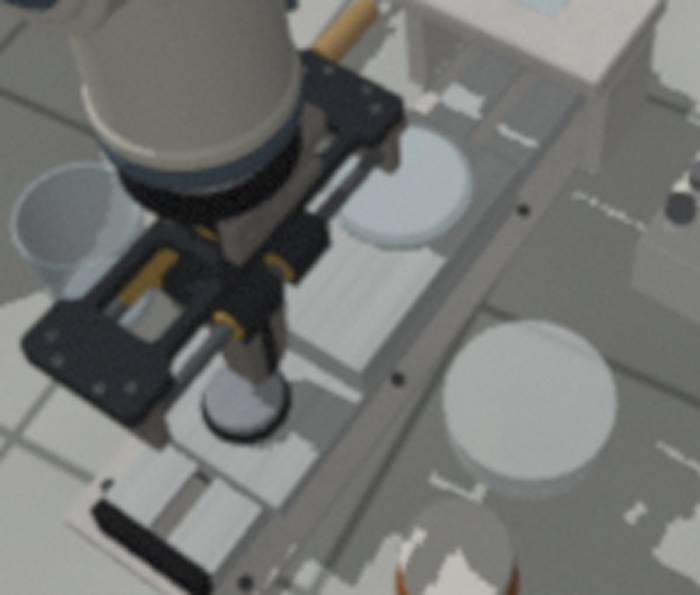

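The crop shows the closed fingertip over the front half of the button cap, near crop (255,375), with a gap to the block. Next I press down.

Emit:
play_rows --pt "0 0 0.2 0 0 0" --pt "0 0 0.2 0 0 0" --pt "0 0 0.15 0 0 0" --pt "0 0 0.1 0 0 0" --pt "0 0 0 0 0 0" --pt "0 0 0 0 0 0"

```text
time: 4.75
position: [0.5646, -0.0658, 0.0513]
ee_rot: [0.999, -0.052, 0.0, 0.0]
ft_force: [-1.2, -0.1, 8.6]
grip_width: 0.0002
gripper_force: 4.3
```

Emit:
play_rows --pt "0 0 0.06 0 0 0" --pt "0 0 0 0 0 0" --pt "0 0 0 0 0 0"

```text
time: 5.05
position: [0.5649, -0.0658, 0.0511]
ee_rot: [0.999, -0.052, 0.001, 0.0]
ft_force: [-5.1, 0.6, 22.4]
grip_width: 0.0004
gripper_force: 11.4
```

Emit:
play_rows --pt "0 -0.1 0 0 0 0" --pt "0 -0.2 0 0 0 0" --pt "0 -0.2 0 0 0 0" --pt "0 -0.2 0 0 0 0" --pt "0 -0.2 0 0 0 0" --pt "0 0 0 0 0 0"

```text
time: 5.65
position: [0.5673, -0.043, 0.0511]
ee_rot: [0.999, -0.052, 0.001, -0.0]
ft_force: [-4.8, 1.6, 22.7]
grip_width: 0.0004
gripper_force: 11.5
```

Run:
```python
from h import *
togo(B+.034*u+[0,0,.051],-1)
p,d=shot('top','t1'); W=cloud('top',d); z=W[...,2]
m=((z>.064)&(z<.0735)&(W[...,0]>.5)&(W[...,0]<.64)&(W[...,1]>-.06)&(W[...,1]<.16)).astype(np.uint8)
k,l,s,c=cv2.connectedComponentsWithStats(m,connectivity=4); i=np.argmax(s[1:,4])+1
for q in range(5): pass
print(s[i],[np.round(x,1) for x in cv2.minAreaRect((W[l==i][:,:2]*1000).astype(np.float32))])
```

```text
t 5.65 pos [ 0.5673 -0.043   0.0511] F [-4.76  1.63 22.74] w 0.00037503832978626135
toolaxes
 [[ 0.995 -0.104  0.001]
 [-0.104 -0.995  0.   ]
 [ 0.001 -0.    -1.   ]]
shift units now-axes [-0.04  0.07  0.  ] in goal axes [-0.043  0.072  0.004]
turn units [-0.   -0.02  0.01] q [-0.08  0.47  1.88  0.    0.79  1.6 ]
[ 267  166   71   50 1298] [array([574.3,  54.2]), array([149.9,  96.2]), np.float64(84.0)]
```

The carriage moves exactly with the finger: both went 22.8 mm. I'll carry on.

Emit:
play_rows --pt "0 -0.2 0 0 0 0" --pt "0 -0.2 0 0 0 0" --pt "0 -0.2 0 0 0 0" --pt "0 -0.2 0 0 0 0" --pt "0 -0.2 0 0 0 0" --pt "0 -0.2 0 0 0 0" --pt "0 -0.2 0 0 0 0" --pt "0 -0.2 0 0 0 0" --pt "0 -0.2 0 0 0 0" --pt "0 -0.2 0 0 0 0" --pt "0 -0.2 0 0 0 0" --pt "0 -0.2 0 0 0 0" --pt "0 -0.2 0 0 0 0" --pt "0 0 0 0 0 0"

```text
time: 7.1
position: [0.5741, 0.0219, 0.0511]
ee_rot: [0.999, -0.052, 0.001, -0.0]
ft_force: [-4.7, 2.2, 23.3]
grip_width: 0.0008
gripper_force: 11.3
```

Emit:
play_rows --pt "0 -0.16 0 0 0 0" --pt "0 -0.16 0 0 0 0" --pt "0 -0.16 0 0 0 0" --pt "0 0 0 0 0 0"

```text
time: 7.5
position: [0.5753, 0.0337, 0.0511]
ee_rot: [0.999, -0.052, 0.001, -0.0]
ft_force: [-4.7, 1.2, 22.4]
grip_width: 0.0006
gripper_force: 11.2
```

Emit:
play_rows --pt "0 -0.16 0 0 0 0" --pt "0 -0.16 0 0 0 0" --pt "0 -0.16 0 0 0 0" --pt "0 0 0 0 0 0"

```text
time: 7.9
position: [0.5766, 0.0456, 0.0511]
ee_rot: [0.999, -0.052, 0.001, -0.0]
ft_force: [-5.0, 1.4, 22.6]
grip_width: 0.0007
gripper_force: 11.2
```

Emit:
play_rows --pt "0 -0.16 0 0 0 0" --pt "0 -0.16 0 0 0 0" --pt "0 0 0 0 0 0"

```text
time: 8.2
position: [0.5773, 0.0529, 0.0511]
ee_rot: [0.999, -0.052, 0.001, 0.0]
ft_force: [-6.3, -2.7, 21.1]
grip_width: 0.0004
gripper_force: 11.0
```

Emit:
play_rows --pt "0 -0.1 0 0 0 0" --pt "0 -0.1 0 0 0 0" --pt "0 0 0 0 0 0" --pt "0 0 0 0 0 0"

```text
time: 8.6
position: [0.5779, 0.0561, 0.0509]
ee_rot: [0.999, -0.052, 0.001, 0.001]
ft_force: [-4.8, -12.4, 20.9]
grip_width: 0.0006
gripper_force: 10.4
```

Run:
```python
from h import *
for n in('top','scene'):
    p,d=shot(n,n+'2'); W=cloud(n,d); z=W[...,2]
    m=((z>.064)&(z<.0735)&(W[...,0]>.5)&(W[...,0]<.64)&(W[...,1]>-.06)&(W[...,1]<.25)).astype(np.uint8)
    k,l,s,c=cv2.connectedComponentsWithStats(m,connectivity=4); i=np.argmax(s[1:,4])+1
    P=W[l==i]-B; a=P@u; b=P@np.array([u[1],-u[0],0])
    print(n,s[i],[(np.percentile(a[abs(b-o)<.012],[1,99])*1000).round(1) for o in(-.035,-.02,0,.02,.035) if (abs(b-o)<.012).sum()>5])
cv2.imwrite('pics/s2c.png',cv2.resize(cv2.imread('pics/scene2.png')[130:310,130:350],None,fx=3.3,fy=3.3,interpolation=cv2.INTER_CUBIC))
```

```text
top [257 195  29  16 388] [array([171.5, 229.6]), array([174.1, 229.3])]
scene [243 204  43  36 837] [array([154.2, 219.8]), array([153.3, 227.5]), array([153. , 242.6])]
```

View pics/s2c.png

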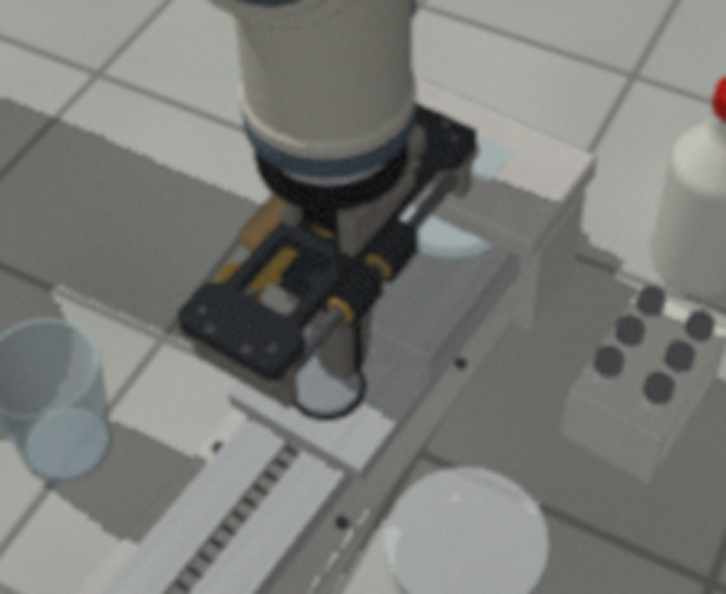

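Emit:
play_rows --pt "0 -0.1 0 0 0 0" --pt "0 -0.1 0 0 0 0" --pt "0 0 0 0 0 0"

```text
time: 9.0
position: [0.5784, 0.0601, 0.0509]
ee_rot: [0.999, -0.051, 0.001, 0.002]
ft_force: [-2.9, -18.5, 19.5]
grip_width: 0.0008
gripper_force: 12.8
```

Run:
```python
from h import *
for n in('scene',):
    p,d=shot(n,n+'3'); W=cloud(n,d); z=W[...,2]
    m=((z>.064)&(z<.0735)&(W[...,0]>.5)&(W[...,0]<.64)&(W[...,1]>-.06)&(W[...,1]<.25)).astype(np.uint8)
    k,l,s,c=cv2.connectedComponentsWithStats(m,connectivity=4); i=np.argmax(s[1:,4])+1
    P=W[l==i]-B; a=P@u; b=P@np.array([u[1],-u[0],0])
    print(n,s[i],[(np.percentile(a[abs(b-o)<.012],[1,99])*1000).round(1) for o in(-.035,-.02,0,.02,.035) if (abs(b-o)<.012).sum()>5])
togo(B+.034*u+[0,0,.051],-1)
```

```text
scene [228 204  58  38 868] [array([125. , 220.3]), array([125.8, 230.3]), array([153.6, 243.2])]
t 9.05 pos [0.5785 0.0601 0.0509] F [ -2.78 -17.48  20.05] w 0.0006204488156402874
toolaxes
 [[ 0.995 -0.102  0.001]
 [-0.102 -0.995 -0.004]
 [ 0.002  0.004 -1.   ]]
shift units now-axes [-0.07  4.22  0.01] in goal axes [-0.057  4.219 -0.005]
turn units [ 0.05 -0.02  0.02] q [ 0.1   0.49  1.85 -0.01  0.8   1.78]
```

Pushing with 18 N moved the finger 4 mm further, but the block's rear edge stayed at about 153.5 mm, so the carriage is home. I lift straight up.

Emit:
play_rows --pt "0 0 -0.3 0 0 0" --pt "0 0 -0.5 0 0 0" --pt "0 0 -0.8 0 0 0" --pt "0 0.4 -1 0 0 0" --pt "0 0.8 -1 0 0 0" --pt "0 0.8 -1 0 0 0" --pt "0 0.8 -0.8 0 0 0" --pt "0 0.8 0 0 0 0" --pt "0 0.8 0 0 0 0" --pt "0 0.8 0 0 0 0" --pt "0 0 0 0 0 0" --pt "0 0 0 0 0 0"

```text
time: 10.25
position: [0.564, -0.0661, 0.1841]
ee_rot: [0.999, -0.053, -0.0, -0.0]
ft_force: [-0.0, -0.6, 0.4]
grip_width: 0.0006
gripper_force: 0.0
```

Run:
```python
from h import *
for n in('scene','top'):
    p,d=shot(n,n+'4'); W=cloud(n,d); z=W[...,2]
    A=W-B; a=A@u; b=A@np.array([u[1],-u[0],0])
    m=(abs(b)<.04)&(z>.064)&(z<.0735)&(a>.1)&(a<.25)
    print(n,'block a',(np.percentile(a[m],[1,99])*1000).round(1))
    m=(abs(b)<.012)&(a>.09)&(a<.14); print('button z',np.median(z[m&(z>.047)&(z<.063)&(abs(a-.119)<.012)]).round(4))
cv2.imwrite('pics/s4c.png',cv2.resize(cv2.imread('pics/scene4.png')[130:380,110:370],None,fx=2.3,fy=2.3,interpolation=cv2.INTER_CUBIC))
togo(B,-1)
```

```text
scene block a [153.2 238. ]
button z 0.0575
top block a [155.1 228.4]
button z 0.0564
t 10.35 pos [ 0.5641 -0.0656  0.1842] F [-0.37  0.27 -0.32] w 0.0006656479707816754
toolaxes
 [[ 0.995 -0.104 -0.   ]
 [-0.104 -0.995  0.   ]
 [-0.    -0.    -1.   ]]
shift units now-axes [-0.01  0.52  7.37] in goal axes [-0.011  0.522  7.367]
turn units [-0.    0.    0.01] q [-0.12  0.3   1.79  0.    1.06  1.56]
```

View pics/s4c.png

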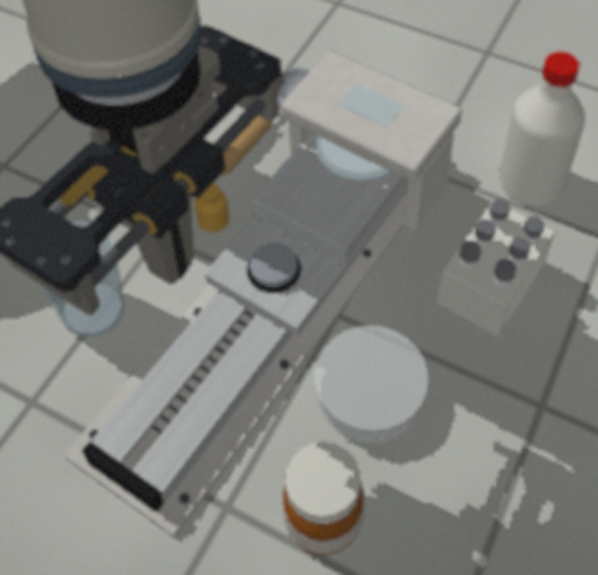

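The button is up (top at 57 mm, near crop (273,265)), the carriage stayed home, and the bystanders look undisturbed. The arm is clear.

```bash
python3 -c "
from station import bot
print(bot.hand_in())"
```

```text
the job is handed in; nothing more can be done
None
```

The carriage is home against the end stop and locked again with its button up, the bystanders look undisturbed, the arm is clear, and the job is handed in; no verdict was returned.

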